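# Line up the loading coils by size on the coil rack

## Robot

A 7-joint arm with a two-finger parallel gripper is mounted at the origin on the work surface. World frame = base frame: x ahead of the robot, y to its left, z up, the work surface at z = 0. Lengths are in m, angles in rad, forces in N, time in s.
With the tool pointing down it reaches from about 0.4 to 0.85 m from the base axis. Payload 10.4 kg.
Tool frame: the origin (TCP) lies between the finger pads; the fingertips stand ahead of it and the grasp point (between the pads) lies 5 mm behind it (manip.tip_extent is the z of the fingertips in the tool frame, in m); z points along the fingers, y is the line along which they close (so a half turn about z gives the same grasp; the last joint's range is limited). The gripper opens to 85 mm and grips with 20 to 120 N. Pads are 22 mm wide; open, the fingers measure 114 mm over their backs; the gripper's body (76 mm by 85 mm) begins 54 mm behind the grasp point. The pads swing forward as they close: fully open they stand 13 mm farther back than shut.
Start: joints at [-1.222, 0.332, -0.065, 1.46, 0.022, 1.35, -0.088], TCP at [0.227, 0.582, 0.245] pointing down, gripper open.
Joint ranges: [-2.6, 2.6], [-0.5, 2.12], [-1.47, 1.34], [0.16, 2.42], [-1.27, 4.41], [0.06, 2.06], [-2.6, 2.6]. Speed limits (rad/s): [2.22, 2.22, 2.79, 2.79, 3.14, 3.14, 3.14].

## Interface

Orientations are given as a unit quaternion [x, y, z, w].
In Python, from workcell import status, viewer, manip gives the robot as it stands.
- The arm moves only by the tool play_rows, never from a script. Its argument "plan" is one flat list of numbers, 7 for each row, row after row: the turn, a rotation vector about the tool's x, y, z in degrees, then the shift along the tool's x, y, z in m, then the opening, from 0 (shut) to 1 (fully open). In form: [ax, ay, az, dx, dy, dz, grip, ax, ay, az, dx, dy, dz, grip, ...]. A call has 1 to 20 rows; each row is the pose to reach, as a shift and turn from the pose commanded when the call began, along the tool's axes at that moment; what a row does not reach only later rows make up. A row lasts 1/8 s, in which the tool goes at most 62.5 mm and 10.7 degrees, less where a joint would pass 70% of its speed; a pose out of reach is approached as far as the arm can. A call with a gripper value outside its range is refused whole. The fingers move at their own pace and stop on an object; "squeeze" is the grip in N (left out, the last holds). Time passes only in rows, so rows that repeat a pose let the fingers close. It gives the time, the measured TCP pose, the force, the opening and the grip force at its end, in the units of the state.
- status.get_obs(): the state, without advancing time (a new reading comes with each control period).
- viewer.camera(name): name is "scene" or "top" or "wrist"; returns the picture (480x640x3 uint8, red, green, blue); there is no depth.
- viewer.camera_model(name): a dict with "fx", "fy", "cx", "cy" (pixels), "R" (3x3) and "t" (3): a world point X has camera coordinates R X + t. Camera axes: x right, y down, z forward; pixel columns grow to the right and rows downward; lengths in m; the calibration is good to about 2 mm. A picture is of the moment at which its call begins: read the wrist's pose just before it. camera_model takes no time and is no camera call; for the wrist camera it gives the pose at the moment of the call.
- manip.hand_in(): hands the job in; it is judged then, once.
The state is a dict: "clock": time; "joint_pos": joint angles; "joint_velocities": joint speeds; "tau": joint torques, N m; "position": TCP position; "ee_rot": TCP orientation; "ft_force": force on the tool from outside, world axes, zero at the start; "torque": the same for the moment, N m; "grip_width": opening from 0.0 (shut) to 1.0 (fully open); "grasp_force": force on a finger pad.
Only numpy, scipy, OpenCV 4.12 (cv2) and the standard library are available. Lean on these libraries where they do the work, as an engineer would, in place of code of your own. Each camera call takes 0.05 s, during which the arm holds its last target. There are 200 camera calls.

## Task

Put the four loose antenna loading coils away on the rack strip: stand one upright in the middle of each rubber pad, in order of size, the smallest on the pad next to the brass terminal and the largest on the pad farthest from it. Leave the handheld radio standing where it is, and the coils released and at rest.

Things in the scene. Friction and masses are not known exactly. Their poses are not given: they have to be found in the camera images.
- coil_a_center (a point): Centre (half-way up) of the smallest of four antenna loading coils: a loose upright cylinder 26 mm in diameter and 44 mm tall in all, white end flanges, copper winding, a small brass boss (the last 6 mm of the height) in the middle of its top; z along its axis; about 50 g. It starts standing on the table.
- coil_b_center (a point): Centre (half-way up) of the second smallest of four antenna loading coils: a loose upright cylinder 33 mm in diameter and 58 mm tall in all, white end flanges, copper winding, a small brass boss (the last 6 mm of the height) in the middle of its top; z along its axis; about 90 g. It starts standing on the table.
- coil_c_center (a point): Centre (half-way up) of the second largest of four antenna loading coils: a loose upright cylinder 40 mm in diameter and 72 mm tall in all, white end flanges, copper winding, a small brass boss (the last 6 mm of the height) in the middle of its top; z along its axis; about 140 g. It starts standing on the table.
- coil_d_center (a point): Centre (half-way up) of the largest of four antenna loading coils: a loose upright cylinder 47 mm in diameter and 86 mm tall in all, white end flanges, copper winding, a small brass boss (the last 6 mm of the height) in the middle of its top; z along its axis; about 200 g. It starts standing on the table.
- pad_1_top (a point): Centre of the top face of one of four identical black rubber pads (discs 58 mm in diameter, 3 mm thick) set in a straight row, 80 mm apart, on a flat aluminium strip (70 x 460 mm, 8 mm thick) lying fixed on the table. The pad's top is 11 mm above the table. Pads are numbered along the row, pad_1 at one end and pad_4 at the other; z up, y along the row from pad_4 to pad_1.
- pad_2_top (a point): Centre of the top face of one of four identical black rubber pads (discs 58 mm in diameter, 3 mm thick) set in a straight row, 80 mm apart, on a flat aluminium strip (70 x 460 mm, 8 mm thick) lying fixed on the table. The pad's top is 11 mm above the table. Pads are numbered along the row, pad_1 at one end and pad_4 at the other; z up, y along the row from pad_4 to pad_1.
- pad_3_top (a point): Centre of the top face of one of four identical black rubber pads (discs 58 mm in diameter, 3 mm thick) set in a straight row, 80 mm apart, on a flat aluminium strip (70 x 460 mm, 8 mm thick) lying fixed on the table. The pad's top is 11 mm above the table. Pads are numbered along the row, pad_1 at one end and pad_4 at the other; z up, y along the row from pad_4 to pad_1.
- pad_4_top (a point): Centre of the top face of one of four identical black rubber pads (discs 58 mm in diameter, 3 mm thick) set in a straight row, 80 mm apart, on a flat aluminium strip (70 x 460 mm, 8 mm thick) lying fixed on the table. The pad's top is 11 mm above the table. Pads are numbered along the row, pad_1 at one end and pad_4 at the other; z up, y along the row from pad_4 to pad_1.
- terminal: Brass earth terminal: a round knurled post, 26 mm in diameter and 30 mm tall, fixed on the strip beyond one end of the row, 85 mm from the nearest pad's centre; it may be at the pad_1 end or at the pad_4 end (the other end has a flat black square foot, 26 mm wide, 10 mm high). Origin: centre of its underside, on the strip.
- radio: Handheld radio standing loose on the table among the coils: black box 52 mm (x) by 30 mm (y) by 80 mm high, stub aerial to 114 mm; 220 g. Origin: centre of its underside; z up. It is to stay where it stands.
Not all that is in view belongs to the job. Leave any red or turquoise look-alike of the part that bears coil_a_center alone.

How it is judged:
By the outcome, as a careful person would: the job done as asked, in the order asked, and still so for the second after the job is handed in, with the robot touching nothing.
It also fails if it takes over 99 s, if anything falls off the work surface, if the arm or the gripper's body presses on something with over 40 N, if the wrist force passes 120 N, or if a joint passes its speed limit or range.

## Working session

There is one attempt and no reset: what is moved stays moved. The work goes in short steps, Python scripts to look and compute and a tool call to move; the robot and the scene stay as the last step left them, time stands still between calls to the robot, and variables do not carry over. Pictures are saved under pics/ and viewed, at most 14 in all, crops included, and the job is handed in when it is done.

Besides the shell and the picture viewer there is one more tool, called after ">>>" as a command line: name --argument value ..., lists and objects as JSON in quotes. play_rows: Moves the arm, as the interface text tells. Its arguments: {"type":"object","properties":{"plan":{"type":"array","items":{"type":"number"}},"squeeze":{"type":"number"}},"required":["plan"]}

```bash
mkdir -p pics; cat > h.py <<'E'
import numpy as np, cv2, json
from workcell import status, viewer, manip
def shot(n,f):
    m=viewer.camera_model(n); im=viewer.camera(n); cv2.imwrite('pics/'+f,im[:,:,::-1]); return im,m
def ray(m,u,v,z):
    R=np.array(m['R']);t=np.array(m['t']);c=-R.T@t
    d=R.T@np.array([(u-m['cx'])/m['fx'],(v-m['cy'])/m['fy'],1]); return c+d*(z-c[2])/d[2]
def proj(m,X):
    p=np.array(m['R'])@np.array(X)+np.array(m['t']); return p[:2]/p[2]*[m['fx'],m['fy']]+[m['cx'],m['cy']]
E
python3 - <<'E'
from h import *
for n in('scene','top'):
    im,m=shot(n,n+'0.png'); print(n,np.round(-np.array(m['R']).T@m['t'],3),m['fx'],np.round(m['R'],2).tolist())
o=status.get_obs();print(o['clock'],o['position'],o['ee_rot'],o['grip_width'],manip.tip_extent)
E
```

```text
scene [0.944 0.287 0.721] 458.9111186578984 [[-0.55, 0.84, 0.0], [0.67, 0.44, -0.6], [-0.5, -0.33, -0.8]]
top [0.312 0.014 1.167] 575.4496239860632 [[0.04, -1.0, -0.01], [-0.98, -0.04, -0.21], [0.21, 0.01, -0.98]]
0.1 [0.2269478  0.58199403 0.24459895] [ 1.84843778e-01  9.82767711e-01 -6.27997100e-04 -9.53481276e-05] 1.0024562190008768 0.014
```

View pics/top0.png

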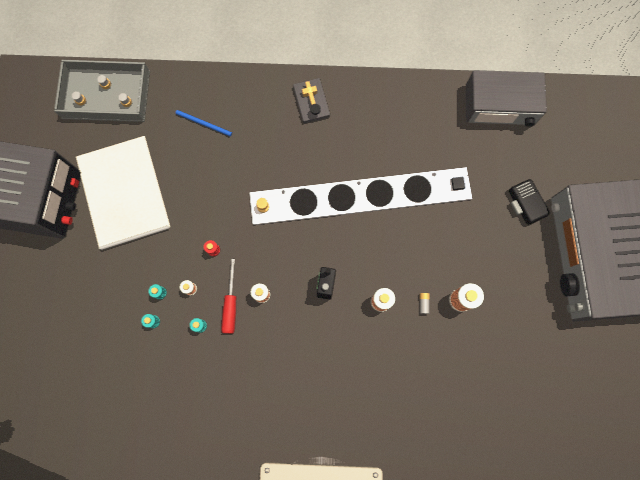

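View pics/scene0.png

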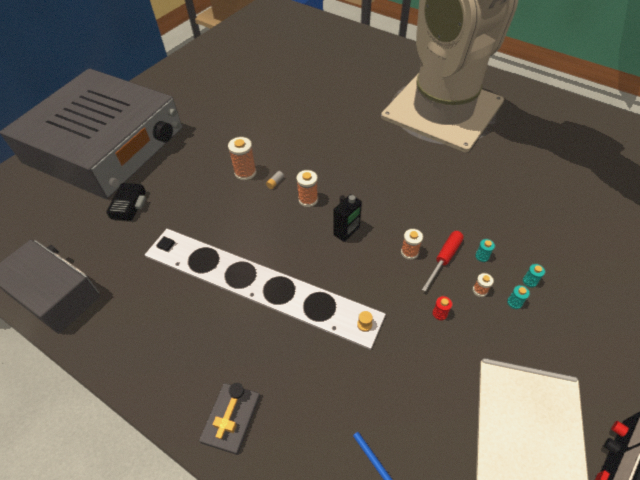

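The top view shows these candidates for coil_a: the white/copper coil at (188,288), three turquoise coils at (157,292), (149,321) and (197,325), a red one at (211,248), and three greyish parts in the tray at about (100,90). By the description, a is at (188,288). The others are b (260,293), c (383,300) and d (468,298). The terminal is at (262,205), on the left end of the strip, with pads running from 303 to 417. The radio is at (326,283).

```bash
cat > meas.py <<'E'
from h import *
H=dict(a=.044,b=.058,c=.072,d=.086);D=dict(a=.026,b=.033,c=.040,d=.047)
T=cv2.imread('pics/top0.png'); m=viewer.camera_model('top'); S=cv2.imread('pics/scene0.png'); ms=viewer.camera_model('scene')
def flange(I,m,u,v,h,d):
    # white ring + boss seen at given pixel -> filled ellipse centre on plane z=h
    r=I[v-30:v+31,u-30:u+31].astype(int); hsv=cv2.cvtColor(r.astype(np.uint8),cv2.COLOR_BGR2HSV)
    w=((hsv[...,2]>170)&(hsv[...,1]<70)).astype(np.uint8)
    n,l,s,c=cv2.connectedComponentsWithStats(w); k=1+np.argmax(s[1:,4]-5*np.hypot(*(c[1:]-30).T))
    cs,_=cv2.findContours((l==k).astype(np.uint8),cv2.RETR_EXTERNAL,cv2.CHAIN_APPROX_NONE)
    e=cv2.fitEllipse(cv2.convexHull(cs[0])); return e[0][0]+u-30,e[0][1]+v-30,e[1]
def boss(I,m,u,v):
    r=I[v-15:v+16,u-15:u+16]; hsv=cv2.cvtColor(r,cv2.COLOR_BGR2HSV)
    w=((hsv[...,0]>14)&(hsv[...,0]<32)&(hsv[...,1]>120)&(hsv[...,2]>150)).astype(np.uint8)
    n,l,s,c=cv2.connectedComponentsWithStats(w);k=1+np.argmax(s[1:,4]); return c[k][0]+u-15,c[k][1]+v-15,s[k,4]
if __name__=='__main__':
    px=dict(a=(188,288,484,280),b=(260,293,413,236),c=(383,300,307,177),d=(468,298,240,145))
    for k,(u,v,us,vs) in px.items():
        for I,M,(p,q) in((T,m,(u,v)),(S,ms,(us,vs))):
            f=flange(I,M,p,q,H[k],D[k]); b=boss(I,M,p,q)
            print(k,np.round(ray(M,f[0],f[1],H[k]-.006)[:2],4),np.round(f[2],1),'boss',np.round(ray(M,b[0],b[1],H[k]-.0015)[:2],4),b[2])
    for I,M,P in((T,m,[(303,201),(341,197),(379,193),(417,189)]),(S,ms,[(320,306),(279,290),(240,274),(204,260)])):
        g=cv2.cvtColor(I,cv2.COLOR_BGR2GRAY); out=[]
        for u,v in P:
            w=(g[v-25:v+26,u-25:u+26]<60).astype(np.uint8); n,l,s,c=cv2.connectedComponentsWithStats(w); k=l[25,25]
            cs,_=cv2.findContours((l==k).astype(np.uint8),cv2.RETR_EXTERNAL,cv2.CHAIN_APPROX_NONE)
            e=cv2.fitEllipse(cs[0]); X=ray(M,e[0][0]+u-25,e[0][1]+v-25,.011); out.append(X[:2]); print('pad',np.round(X,4),np.round(e[1],1))
        out=np.array(out);print('gaps',np.round(np.linalg.norm(np.diff(out,axis=0),axis=1),4),np.round(out[0]-out[3],4))
    for M,u,v in((m,262,203),(ms,365,316)): print('term',np.round(ray(M,u,v,.038),3))
    print('radio',np.round(ray(m,326,278,.08),3))
    for M,p in((m,(157,292)),(m,(211,246)),(m,(197,325))): print('look',np.round(ray(M,*p,.04),3))
E
python3 meas.py; python3 - <<'E'
import cv2
I=cv2.imread('pics/scene0.png')[190:340,390:580];cv2.imwrite('pics/cropa.png',cv2.resize(I,None,fx=3,fy=3,interpolation=2))
E
```

```text
a [0.4416 0.2817] [13.1 14. ] boss [0.4411 0.2816] 22
a [0.4398 0.2781] [12.2 15.9] boss [0.44   0.2781] 27
b [0.4354 0.1352] [16.8 18.5] boss [0.4342 0.1358] 37
b [0.4338 0.1321] [14.4 18.6] boss [0.4336 0.132 ] 41
c [ 0.4307 -0.1058] [21.  21.6] boss [ 0.4237 -0.1032] 5
c [ 0.429  -0.1098] [14.6 20.4] boss [ 0.4283 -0.1097] 45
d [ 0.4403 -0.2673] [24.6 26.1] boss [ 0.4387 -0.2597] 11
d [ 0.4389 -0.2716] [15.4 23. ] boss [ 0.438  -0.2725] 51
pad [0.6304 0.0594 0.011 ] [24.5 25.2]
pad [ 0.6429 -0.0195  0.011 ] [24.7 25.1]
pad [ 0.6555 -0.0983  0.011 ] [24.4 25.3]
pad [ 0.668  -0.1772  0.011 ] [24.5 25.3]
gaps [0.0798 0.0798 0.0799] [-0.0376  0.2365]
pad [0.6306 0.0566 0.011 ] [26.9 29.8]
pad [ 0.6432 -0.0223  0.011 ] [25.3 29.1]
pad [ 0.6559 -0.1017  0.011 ] [23.  28.7]
pad [ 0.6682 -0.1807  0.011 ] [22.4 28.8]
gaps [0.0799 0.0803 0.08  ] [-0.0377  0.2373]
term [0.617 0.142 0.038]
term [0.616 0.139 0.038]
radio [0.463 0.007 0.08 ]
look [0.428 0.338 0.04 ]
look [0.524 0.238 0.04 ]
look [0.367 0.254 0.04 ]
```

View pics/cropa.png

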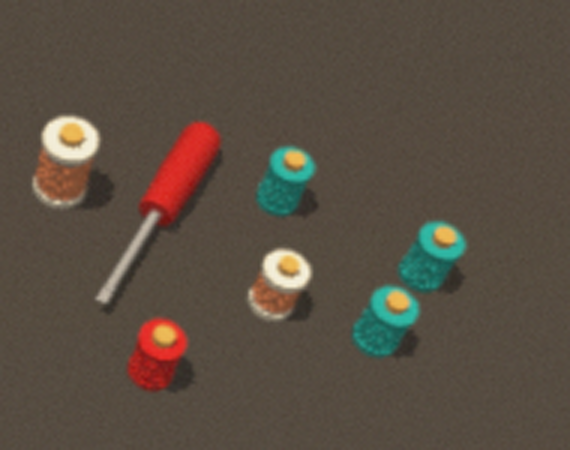

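The crop confirms coil_a: white flanges with a copper winding, at crop (280,285). The red and turquoise coils around it are the look-alikes. The two cameras agree to about 3.5 mm, and the pad gaps come out at 80 mm.

I'll use the averages, with a common yaw that puts the closing line across the row (9°). First I'll hover over coil a.

```bash
cat >> h.py <<'E'
from scipy.spatial.transform import Rotation as Ro
P=dict(a=(.4406,.2799),b=(.4344,.1337),c=(.4298,-.1078),d=(.4393,-.2697),p1=(.6305,.058),p2=(.643,-.0209),p3=(.6557,-.1),p4=(.6681,-.179))
def go(pts,pos=None,rot=None):
    """pts: (x,y,z); prints tool-frame shifts from now, and turn to yaw 9 deg (tool y at 9 deg, tool x at 99 deg)"""
    o=status.get_obs(); R=Ro.from_quat(o['ee_rot']); a,b=np.radians([99,9])
    G=Ro.from_matrix(np.array([[np.cos(a),np.sin(a),0],[np.cos(b),np.sin(b),0],[0,0,-1]]).T)
    print('t',o['clock'],'pos',np.round(o['position'],4),'grip',round(o['grip_width'],3),round(o['grasp_force'],1),'turn',np.round(np.degrees((R.inv()*G).as_rotvec()),1))
    for X in pts: print(X,'->',np.round(R.inv().apply(np.array(X)-o['position']),4))
E
python3 -c "
from h import *
go([(*P['a'],.11)])"
```

```text
t 0.1 pos [0.2269 0.582  0.2446] grip 1.002 0.0 turn [-0.1  0.  59.7]
(0.4406, 0.2799, 0.11) -> [-0.3088 -0.2037  0.1349]
```

>>> play_rows --plan '[0,0,10,-0.05,-0.035,0,1,0,0,20,-0.1,-0.068,0.02,1,0,0,30,-0.15,-0.1,0.04,0.8,0,0,40,-0.2,-0.132,0.06,0.7,0,0,50,-0.25,-0.165,0.09,0.6,0,0,56,-0.29,-0.19,0.12,0.6,0,0,59.7,-0.309,-0.204,0.135,0.6,0,0,59.7,-0.309,-0.204,0.135,0.6,0,0,59.7,-0.309,-0.204,0.135,0.6]' --squeeze 25

```text
clock: 1.23
position: [0.4403, 0.2817, 0.1109]
ee_rot: [0.648, 0.761, 0.001, -0.0]
ft_force: [0.2, 0.9, 0.0]
grip_width: 0.606
grasp_force: 0.0
```

```bash
python3 -c "
from h import *
go([(*P['a'],.02)]); im,m=shot('wrist','w0.png'); print(proj(m,(*P['a'],.044)),np.round(m['R'],2).tolist(),-np.array(m['R']).T@m['t'],m['fx'])"
```

```text
t 1.225 pos [0.4403 0.2817 0.1109] grip 0.606 0.0 turn [ 0.  -0.1  0.2]
(0.4406, 0.2799, 0.02) -> [-0.002  -0.0001  0.0909]
[320.74722835 263.389564  ] [[0.99, 0.16, 0.0], [0.15, -0.95, 0.28], [0.04, -0.27, -0.96]] [0.42923264 0.35119996 0.23988561] 369.2284453885859
```

View pics/w0.png

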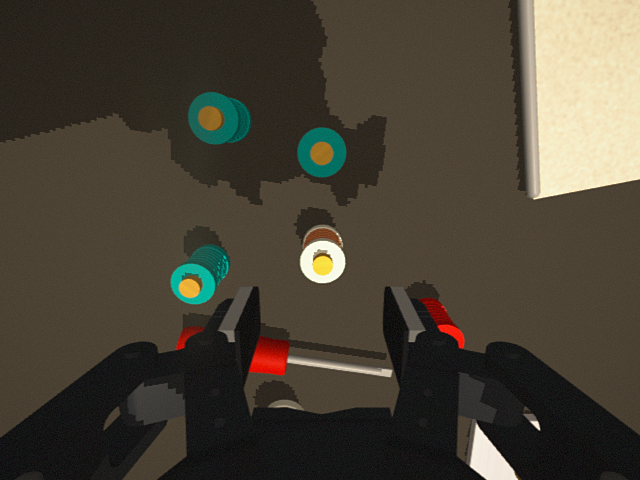

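The wrist view shows coil a at (323,264), which matches the prediction of (321,263). It lies midway between the fingers and the neighbours are clear. Now I descend, grip, and lift.

>>> play_rows --plan '[0,0,0,-0.002,0,0.04,0.6,0,0,0,-0.002,0,0.07,0.6,0,0,0,-0.002,0,0.091,0.6,0,0,0,-0.002,0,0.091,0.6,0,0,0,-0.002,0,0.091,0,0,0,0,-0.002,0,0.091,0,0,0,0,-0.002,0,0.091,0,0,0,0,-0.002,0,0.091,0,0,0,0,-0.002,0,0.091,0,0,0,0,-0.002,0,0.08,0,0,0,0,-0.002,0,0.05,0,0,0,0,-0.002,0,0.02,0,0,0,0,-0.002,0,0.02,0]' --squeeze 25

```text
clock: 2.9
position: [0.4426, 0.279, 0.0933]
ee_rot: [0.65, 0.76, 0.003, 0.0]
ft_force: [-0.3, -0.1, -0.7]
grip_width: 0.296
grasp_force: 24.7
```

```bash
python3 -c "
from h import *
go([(*P['p1'],.09),(*P['p1'],.033),(*P['p1'],.031)])"
```

```text
t 2.9 pos [0.4426 0.279  0.0933] grip 0.296 24.7 turn [ 0.2 -0.2 -0. ]
(0.6305, 0.058, 0.09) -> [-0.2476  0.1511  0.0033]
(0.6305, 0.058, 0.033) -> [-0.2478  0.1508  0.0603]
(0.6305, 0.058, 0.031) -> [-0.2478  0.1508  0.0623]
```

>>> play_rows --plan '[0,0,0,-0.04,0.025,0,0,0,0,0,-0.09,0.055,0,0,0,0,0,-0.14,0.085,0,0,0,0,0,-0.19,0.116,0,0,0,0,0,-0.23,0.14,0.01,0,0,0,0,-0.248,0.151,0.03,0,0,0,0,-0.248,0.151,0.04,0,0,0,0,-0.248,0.151,0.04,0,0,0,0,-0.248,0.151,0.04,0]'

```text
clock: 4.03
position: [0.6289, 0.0582, 0.0509]
ee_rot: [0.649, 0.761, 0.0, -0.0]
ft_force: [0.3, -0.1, -0.6]
grip_width: 0.29
grasp_force: 24.8
```

```bash
python3 -c "
from h import *
go([(*P['p1'],.0315)]);im,m=shot('wrist','w1.png'); print(proj(m,(*P['p1'],.011)))
go([(*P['p1'],.0315)])"
```

```text
t 4.025 pos [0.6289 0.0582 0.0509] grip 0.29 24.8 turn [ 0.  -0.   0.1]
(0.6305, 0.058, 0.0315) -> [-0.0005  0.0016  0.0194]
[323.92821728 279.65875861]
t 4.075 pos [0.6291 0.0581 0.0511] grip 0.296 24.8 turn [ 0.1 -0.   0.1]
(0.6305, 0.058, 0.0315) -> [-0.0003  0.0014  0.0196]
```

View pics/w1.png

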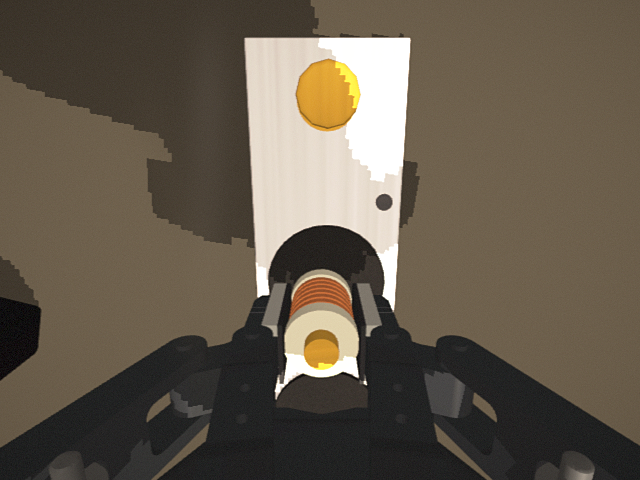

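Coil a is held upright. It sits at about x=321 px while the pad centre is at 327, so I'll shift 3 mm in +y tool, then lower and release.

>>> play_rows --plan '[0,0,0,0,0.003,0.008,0,0,0,0,0,0.003,0.015,0,0,0,0,0,0.003,0.019,0,0,0,0,0,0.003,0.019,0,0,0,0,0,0.003,0.019,0,0,0,0,0,0.003,0.019,0.2,0,0,0,0,0.003,0.019,0.5,0,0,0,0,0.003,0.019,0.6,0,0,0,0,0.003,0.019,0.6,0,0,0,0,0.003,0,0.6,0,0,0,0,0.003,-0.03,0.7,0,0,0,0,0.003,-0.07,0.7,0,0,0,0,0.003,-0.07,0.7]'

```text
clock: 5.7
position: [0.6344, 0.0572, 0.1253]
ee_rot: [0.65, 0.76, 0.003, 0.002]
ft_force: [-0.6, -0.2, -0.0]
grip_width: 0.7
grasp_force: 0.0
```

```bash
python3 -c "
from h import *
go([(*P['b'],.12),(*P['b'],.03)]);im,m=shot('wrist','w2.png'); print(proj(m,(*P['p1'],.011)),proj(m,(*P['p1'],.055)))"
```

```text
t 5.7 pos [0.6344 0.0572 0.1253] grip 0.7 0.0 turn [ 0.4 -0.  -0. ]
(0.4344, 0.1337, 0.12) -> [ 0.1068 -0.1856  0.004 ]
(0.4344, 0.1337, 0.03) -> [ 0.1068 -0.1863  0.094 ]
[314.2353587  234.76321075] [313.41292695 255.83119247]
```

View pics/w2.png

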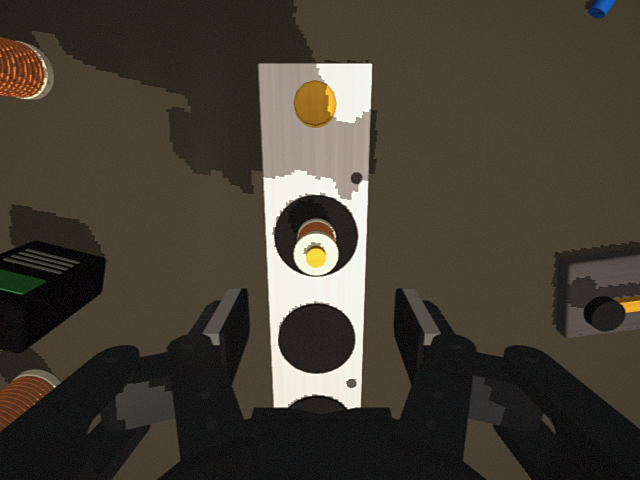

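Coil a stands at (316,257), with pad 1's centre at (316,236). Both sit on their projected points with the same 2 px offset, so it's centred within about 1 mm. Next is coil b.

>>> play_rows --plan '[0,0,0,0.025,-0.04,0,0.8,0,0,0,0.05,-0.085,0,0.8,0,0,0,0.075,-0.13,0,0.8,0,0,0,0.095,-0.165,0.0,0.8,0,0,0,0.107,-0.185,0.01,0.8,0,0,0,0.107,-0.186,0.02,0.8,0,0,0,0.107,-0.186,0.02,0.8,0,0,0,0.107,-0.186,0.02,0.8]'

```text
clock: 6.75
position: [0.4324, 0.1332, 0.1004]
ee_rot: [0.65, 0.76, -0.0, 0.0]
ft_force: [-0.8, 0.6, 0.6]
grip_width: 0.796
grasp_force: 0.0
```

```bash
cat > seek.py <<'E'
import sys
from h import *
from meas import flange,boss,H,D
k=sys.argv[1]; zt=float(sys.argv[2])
im,m=shot('wrist','s_%s.png'%k); I=np.ascontiguousarray(im[:,:,::-1])
p=proj(m,(*P[k],H[k]-.006)); f=flange(I,m,int(round(p[0])),int(round(p[1])),0,0) if k in 'a' else None
# whole flange disc: white region, larger window
h=cv2.cvtColor(I,cv2.COLOR_BGR2HSV); w=((h[...,2]>150)&(h[...,1]<80)).astype(np.uint8)
n,l,s,c=cv2.connectedComponentsWithStats(w); ok=[i for i in range(1,n) if 300<s[i,4]<20000]
i=min(ok,key=lambda i:np.hypot(*(c[i]-p)))
cs,_=cv2.findContours((l==i).astype(np.uint8),cv2.RETR_EXTERNAL,cv2.CHAIN_APPROX_NONE); e=cv2.fitEllipse(cv2.convexHull(max(cs,key=len)))
X=ray(m,*e[0],H[k]-.006); print('pred',np.round(p),'seen',np.round(e[0],1),np.round(e[1],1),'expect px',369*D[k]/np.linalg.norm(X+np.array(m['R']).T@m['t']),'X',np.round(X,4))
go([(*P[k],zt),(X[0],X[1],zt)])
E
python3 seek.py b .03
```

```text
pred [325. 272.] seen [326.5 272.3] [63.1 65.2] expect px 63.81626340849582 X [0.4354 0.1337 0.052 ]
t 6.8 pos [0.4324 0.1333 0.1005] grip 0.799 0.0 turn [ 0.   0.  -0.1]
(0.4344, 0.1337, 0.03) -> [0.0001 0.002  0.0705]
(np.float64(0.4353734220107815), np.float64(0.13367191611449802), 0.03) -> [-0.0001  0.0029  0.0705]
```

>>> play_rows --plan '[0,0,0,0,0.003,0.03,0.8,0,0,0,0,0.003,0.055,0.8,0,0,0,0,0.003,0.07,0.8,0,0,0,0,0.003,0.07,0.8,0,0,0,0,0.003,0.07,0,0,0,0,0,0.003,0.07,0,0,0,0,0,0.003,0.07,0,0,0,0,0,0.003,0.07,0,0,0,0,0,0.003,0.07,0,0,0,0,0,0.003,0.055,0,0,0,0,0,0.003,0.03,0,0,0,0,0,0.003,0,0,0,0,0,0,0.003,0,0]' --squeeze 30

```text
clock: 8.43
position: [0.4361, 0.1349, 0.1032]
ee_rot: [0.65, 0.76, 0.002, 0.001]
ft_force: [0.2, -0.4, -1.2]
grip_width: 0.376
grasp_force: 30.0
```

```bash
python3 -c "
from h import *
go([(*P['p2'],.06)])"
```

```text
t 8.425 pos [0.4361 0.1349 0.1032] grip 0.376 30.0 turn [ 0.3 -0.1 -0. ]
(0.643, -0.0209, 0.06) -> [-0.1863  0.1799  0.0436]
```

>>> play_rows --plan '[0,0,0,-0.03,0.03,0,0,0,0,0,-0.07,0.07,0,0,0,0,0,-0.11,0.11,0,0,0,0,0,-0.15,0.15,0,0,0,0,0,-0.175,0.175,0.01,0,0,0,0,-0.186,0.182,0.03,0,0,0,0,-0.186,0.182,0.04,0,0,0,0,-0.186,0.182,0.04,0,0,0,0,-0.186,0.182,0.04,0,0,0,0,-0.186,0.182,0.04,0]'

```text
clock: 9.68
position: [0.6436, -0.0204, 0.0612]
ee_rot: [0.649, 0.761, 0.001, 0.0]
ft_force: [-0.4, 0.1, -0.6]
grip_width: 0.377
grasp_force: 30.1
```

```bash
python3 -c "
from h import *
go([(.6440,-.0209,.0425)])"
```

```text
t 9.675 pos [ 0.6436 -0.0204  0.0612] grip 0.377 30.1 turn [ 0.1 -0.   0. ]
(0.644, -0.0209, 0.0425) -> [-0.0006  0.0003  0.0187]
```

>>> play_rows --plan '[0,0,0,0,0,0.008,0,0,0,0,0,0,0.015,0,0,0,0,0,0,0.0188,0,0,0,0,0,0,0.0188,0,0,0,0,0,0,0.0188,0,0,0,0,0,0,0.0188,0.35,0,0,0,0,0,0.0188,0.6,0,0,0,0,0,0.0188,0.75,0,0,0,0,0,0.0188,0.75,0,0,0,0,0,-0.01,0.75,0,0,0,0,0,-0.04,0.75,0,0,0,0,0,-0.07,0.8,0,0,0,0,0,-0.07,0.8,0,0,0,0,0,-0.07,0.8]'

```text
clock: 11.42
position: [0.6431, -0.0209, 0.1296]
ee_rot: [0.649, 0.76, -0.0, -0.0]
ft_force: [-0.4, 1.0, -0.5]
grip_width: 0.801
grasp_force: 0.0
```

```bash
python3 -c "
from h import *
go([(*P['c'],.12)]);im,m=shot('wrist','w3.png'); print(proj(m,(*P['p2'],.011)),proj(m,(*P['p2'],.063)))"
```

```text
t 11.425 pos [ 0.6431 -0.0209  0.1296] grip 0.801 0.0 turn [-0. -0.  0.]
(0.4298, -0.1078, 0.12) -> [-0.0524 -0.2242  0.0097]
[320.92080554 234.99747171] [320.80633295 260.34098876]
```

View pics/w3.png

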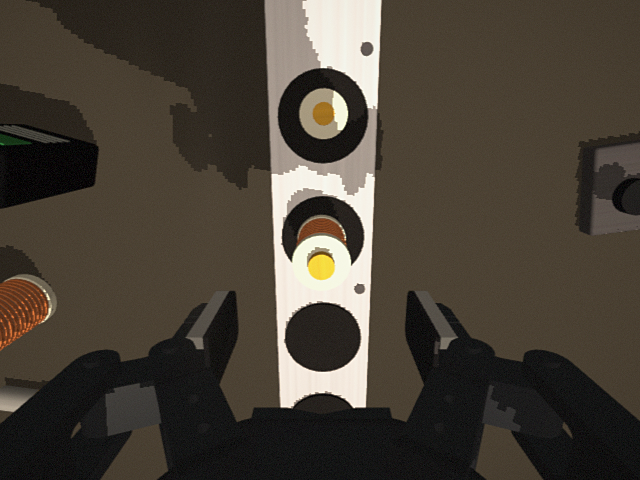

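Coil b's top is at (321.5,262) and pad 2's centre is at (322.5,236), as projected, so it's centred within about 1 mm. Coil a is concentric on pad 1. Next is coil c.

>>> play_rows --plan '[0,0,0,-0.01,-0.045,0,0.9,0,0,0,-0.02,-0.09,0,0.9,0,0,0,-0.035,-0.14,0,0.9,0,0,0,-0.045,-0.185,0,0.9,0,0,0,-0.052,-0.212,0.01,0.9,0,0,0,-0.052,-0.223,0.01,0.9,0,0,0,-0.052,-0.223,0.01,0.9,0,0,0,-0.052,-0.223,0.01,0.9,0,0,0,-0.052,-0.223,0.01,0.9]'

```text
clock: 12.6
position: [0.432, -0.1069, 0.1204]
ee_rot: [0.649, 0.761, -0.0, 0.0]
ft_force: [-0.4, 0.3, 0.8]
grip_width: 0.9
grasp_force: 0.0
```

```bash
python3 seek.py c .04
```

```text
pred [316. 269.] seen [318.5 268.9] [73.6 77. ] expect px 75.10608355225226 X [ 0.4309 -0.1076  0.066 ]
t 12.65 pos [ 0.4319 -0.107   0.1203] grip 0.904 0.0 turn [-0.  0.  0.]
(0.4298, -0.1078, 0.04) -> [-0.0004 -0.0022  0.0803]
(np.float64(0.43094918322521325), np.float64(-0.10757144197846005), 0.04) -> [-0.0004 -0.001   0.0803]
```

>>> play_rows --plan '[0,0,0,0,-0.001,0.03,0.9,0,0,0,0,-0.001,0.06,0.9,0,0,0,0,-0.001,0.08,0.9,0,0,0,0,-0.001,0.08,0.9,0,0,0,0,-0.001,0.08,0,0,0,0,0,-0.001,0.08,0,0,0,0,0,-0.001,0.08,0,0,0,0,0,-0.001,0.08,0,0,0,0,0,-0.001,0.08,0,0,0,0,0,-0.001,0.065,0,0,0,0,0,-0.001,0.04,0,0,0,0,0,-0.001,0.02,0,0,0,0,0,-0.001,0.02,0,0,0,0,0,-0.001,0.02,0]' --squeeze 35

```text
clock: 14.4
position: [0.43, -0.1073, 0.1001]
ee_rot: [0.649, 0.76, 0.0, -0.0]
ft_force: [0.7, -0.1, -2.2]
grip_width: 0.463
grasp_force: 35.5
```

```bash
python3 -c "
from h import *
go([(.657,-.1,.07)])"
```

```text
t 14.4 pos [ 0.43   -0.1073  0.1001] grip 0.463 35.5 turn [-0. -0.  0.]
(0.657, -0.1, 0.07) -> [-0.0284  0.2253  0.03  ]
```

>>> play_rows --plan '[0,0,0,-0.005,0.035,0,0,0,0,0,-0.01,0.08,0,0,0,0,0,-0.016,0.125,0,0,0,0,0,-0.022,0.17,0,0,0,0,0,-0.026,0.205,0.01,0,0,0,0,-0.0284,0.222,0.02,0,0,0,0,-0.0284,0.2253,0.03,0,0,0,0,-0.0284,0.2253,0.03,0,0,0,0,-0.0284,0.2253,0.03,0,0,0,0,-0.0284,0.2253,0.03,0]'

```text
clock: 15.65
position: [0.6571, -0.1003, 0.071]
ee_rot: [0.65, 0.76, 0.0, 0.0]
ft_force: [-0.6, -0.7, -1.8]
grip_width: 0.46
grasp_force: 35.6
```

```bash
python3 -c "
from h import *
go([(.657,-.1,.052)])"
```

```text
t 15.65 pos [ 0.6571 -0.1003  0.071 ] grip 0.46 35.6 turn [ 0.1 -0.  -0. ]
(0.657, -0.1, 0.052) -> [ 0.0003 -0.0001  0.019 ]
```

>>> play_rows --plan '[0,0,0,0,0,0.008,0,0,0,0,0,0,0.015,0,0,0,0,0,0,0.0192,0,0,0,0,0,0,0.0192,0,0,0,0,0,0,0.0192,0,0,0,0,0,0,0.0192,0.43,0,0,0,0,0,0.0192,0.7,0,0,0,0,0,0.0192,0.9,0,0,0,0,0,0.0192,0.9,0,0,0,0,0,-0.01,0.9,0,0,0,0,0,-0.04,0.9,0,0,0,0,0,-0.07,1,0,0,0,0,0,-0.07,1,0,0,0,0,0,-0.07,1]'

```text
clock: 17.4
position: [0.6569, -0.1001, 0.1395]
ee_rot: [0.649, 0.76, -0.0, -0.0]
ft_force: [0.6, 0.2, 0.6]
grip_width: 0.998
grasp_force: 0.0
```

```bash
python3 -c "
from h import *
go([(.4405,-.2697,.14)]);im,m=shot('wrist','w4.png'); print(proj(m,(*P['p3'],.011)),proj(m,(*P['p3'],.077)))"
```

```text
t 17.4 pos [ 0.6569 -0.1001  0.1395] grip 0.998 0.0 turn [-0. -0.  0.]
(0.4405, -0.2697, 0.14) -> [-0.1337 -0.2403 -0.0004]
[319.33895554 230.93659886] [318.69553142 262.4493783 ]
```

View pics/w4.png

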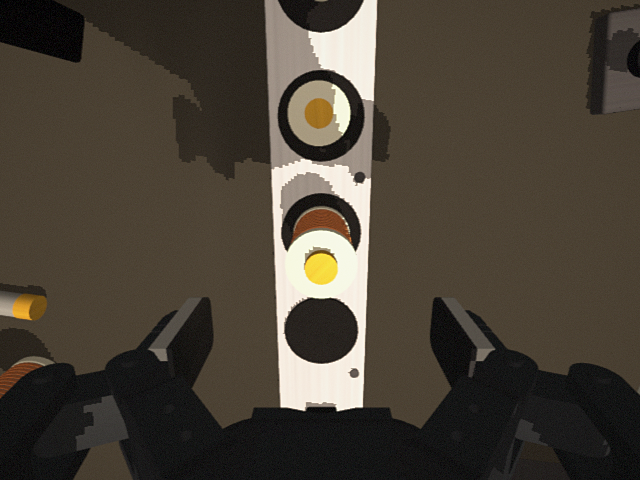

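Coil c's top is at (321,264) and pad 3's centre is about (321,231), as projected, so it's centred. Next is coil d.

>>> play_rows --plan '[0,0,0,-0.02,-0.035,0,1,0,0,0,-0.045,-0.08,0,1,0,0,0,-0.07,-0.125,0,1,0,0,0,-0.095,-0.17,0,1,0,0,0,-0.12,-0.215,0,1,0,0,0,-0.1337,-0.24,0,1,0,0,0,-0.1337,-0.24,0,1,0,0,0,-0.1337,-0.24,0,1,0,0,0,-0.1337,-0.24,0,1]'

```text
clock: 18.58
position: [0.4419, -0.2689, 0.1399]
ee_rot: [0.649, 0.761, -0.0, -0.0]
ft_force: [-0.3, -1.0, -0.3]
grip_width: 1.001
grasp_force: 0.0
```

```bash
python3 seek.py d .045
```

```text
pred [316. 265.] seen [318.7 264.8] [83.6 87.5] expect px 86.01720095834865 X [ 0.4407 -0.2693  0.08  ]
t 18.625 pos [ 0.4418 -0.269   0.14  ] grip 1.0 0.0 turn [-0.  -0.   0.1]
(0.4393, -0.2697, 0.045) -> [-0.0003 -0.0025  0.095 ]
(np.float64(0.44073963664012333), np.float64(-0.269259321485283), 0.045) -> [-0.0001 -0.001   0.095 ]
```

>>> play_rows --plan '[0,0,0,0,-0.001,0.035,1,0,0,0,0,-0.001,0.07,1,0,0,0,0,-0.001,0.095,1,0,0,0,0,-0.001,0.095,1,0,0,0,0,-0.001,0.095,0,0,0,0,0,-0.001,0.095,0,0,0,0,0,-0.001,0.095,0,0,0,0,0,-0.001,0.095,0,0,0,0,0,-0.001,0.095,0,0,0,0,0,-0.001,0.08,0,0,0,0,0,-0.001,0.055,0,0,0,0,0,-0.001,0.035,0,0,0,0,0,-0.001,0.035,0,0,0,0,0,-0.001,0.035,0]' --squeeze 40

```text
clock: 20.38
position: [0.4399, -0.2697, 0.1049]
ee_rot: [0.649, 0.76, 0.0, -0.0]
ft_force: [-1.1, 0.5, -2.8]
grip_width: 0.539
grasp_force: 41.6
```

```bash
python3 -c "
from h import *
go([(.6694,-.179,.075)])"
```

```text
t 20.375 pos [ 0.4399 -0.2697  0.1049] grip 0.539 41.6 turn [-0. -0.  0.]
(0.6694, -0.179, 0.075) -> [0.0536 0.2409 0.0299]
```

>>> play_rows --plan '[0,0,0,0.008,0.035,0,0,0,0,0,0.018,0.08,0,0,0,0,0,0.028,0.125,0,0,0,0,0,0.038,0.17,0,0,0,0,0,0.047,0.21,0.01,0,0,0,0,0.0525,0.235,0.02,0,0,0,0,0.0536,0.241,0.03,0,0,0,0,0.0536,0.241,0.03,0,0,0,0,0.0536,0.241,0.03,0,0,0,0,0.0536,0.241,0.03,0]'

```text
clock: 21.62
position: [0.6694, -0.1801, 0.0761]
ee_rot: [0.65, 0.76, 0.0, 0.0]
ft_force: [-0.9, -0.9, -1.6]
grip_width: 0.543
grasp_force: 41.9
```

```bash
python3 -c "
from h import *
go([(.6694,-.179,.0565)])"
```

```text
t 21.625 pos [ 0.6694 -0.1801  0.0761] grip 0.543 41.9 turn [ 0.   0.  -0.1]
(0.6694, -0.179, 0.0565) -> [0.0011 0.0001 0.0196]
```

>>> play_rows --plan '[0,0,0,0.0005,0,0.008,0,0,0,0,0.0005,0,0.015,0,0,0,0,0.0005,0,0.0193,0,0,0,0,0.0005,0,0.0193,0,0,0,0,0.0005,0,0.0193,0,0,0,0,0.0005,0,0.0193,0.51,0,0,0,0.0005,0,0.0193,0.8,0,0,0,0.0005,0,0.0193,1,0,0,0,0.0005,0,0.0193,1,0,0,0,0.0005,0,-0.01,1,0,0,0,0.0005,0,-0.04,1,0,0,0,0.0005,0,-0.08,1,0,0,0,0.0005,0,-0.12,1,0,0,0,0.0005,0,-0.15,1,0,0,0,0.0005,0,-0.15,1,0,0,0,0.0005,0,-0.15,1]'

```text
clock: 23.62
position: [0.6694, -0.1787, 0.2243]
ee_rot: [0.649, 0.76, -0.0, -0.001]
ft_force: [-0.2, -0.4, -0.2]
grip_width: 1.0
grasp_force: 0.0
```

```bash
python3 -c "
from h import *
go([]);im,m=shot('wrist','w5.png'); shot('scene','s5.png')
for k in '1234': print(proj(m,(*P['p'+k],.011)))"
```

```text
t 23.625 pos [ 0.6694 -0.1787  0.2243] grip 1.0 0.0 turn [-0.1 -0.  -0. ]
[ 319.17564973 -101.13521039]
[319.34657278  16.68566531]
[319.68282676 118.77287081]
[319.67858656 207.69000187]
```

View pics/w5.png

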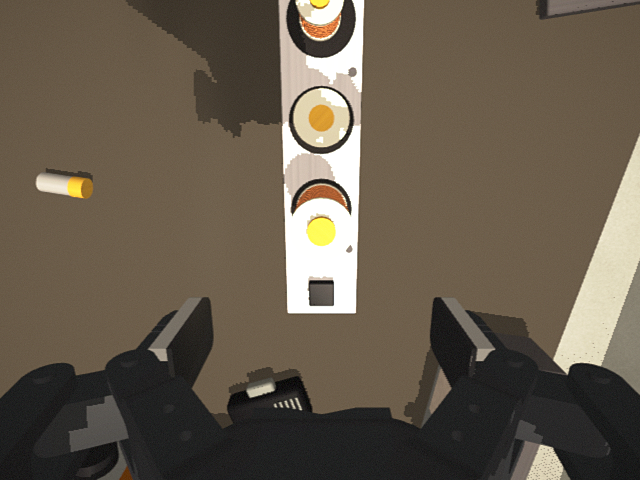

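View pics/s5.png

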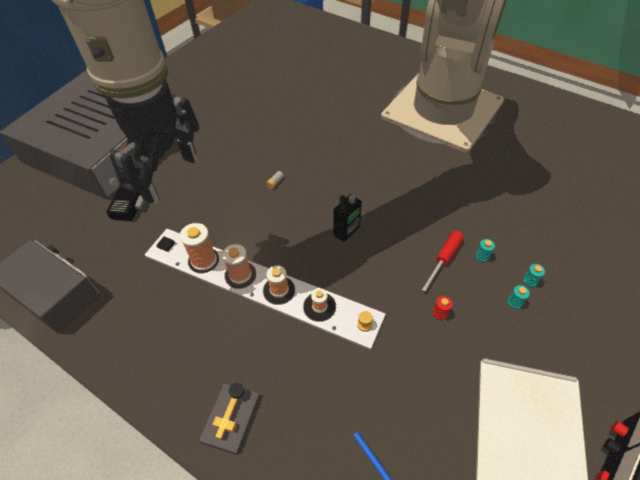

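All four coils stand on their pads in size order, smallest next to the terminal at (365,321). The radio hasn't moved from (347,217). One numeric check of the centring in the scene view, then I hand in.

```bash
python3 - <<'E'
from h import *
import meas
I=cv2.imread('pics/s5.png'); M=viewer.camera_model('scene'); err=[]
pads=dict(a=(.6306,.0566),b=(.6432,-.0223),c=(.6559,-.1017),d=(.6682,-.1807))
for k in 'abcd':
    z=meas.H[k]+.011; u,v=np.round(proj(M,(*pads[k],z-.003))).astype(int)
    b=meas.boss(I,M,u,v); e=(ray(M,b[0],b[1],z-.0015)[:2]-pads[k])*1e3; print(k,np.round(e,1),'mm',b[2]); err.append(np.hypot(*e))
if max(err)<5: print(manip.hand_in())
E
```

```text
a [-0.5 -0.4] mm 33
b [-1.9 -1.5] mm 53
c [-0.7 -8.6] mm 5
d [-0.8  0.2] mm 90
```

Coil c's reading rests on only 5 px because its boss is in shadow. The wrist views after its release showed it centred on pad 3, and a, b and d are within 2.5 mm. Handing in.

```bash
python3 -c "
from h import *
print(manip.hand_in())"
```

```text
the job is handed in; nothing more can be done
None
```

I put all four coils upright on their pads in size order, smallest next to the brass terminal, left the radio where it stood, and handed the job in at about 24 s; a, b and d measured within 2.5 mm of centre, while c was judged centred by eye because its numeric check failed in shadow.

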